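Tighten a clamp nut with a ratchet ring wrench

ROBOT

A 6-joint arm with a two-finger parallel gripper is mounted at the origin on a cart in front of the work surface, level with it; the furniture and walls round the work are solid. World frame = base frame: x ahead of the robot, y to its left, z up, the work surface at z = 0. Lengths are in m, angles in rad, forces in N, time in s.
With the tool pointing down it reaches from about 0.35 to 0.85 m from the base axis. Payload 8.1 kg.
Tool frame: the origin (TCP) lies at the very end of the fingers, on their centre line; the grasp point (between the pads) lies 19 mm behind it; z points along the fingers, y is the line along which they close (so a half turn about z gives the same grasp; the last joint's range is limited). The gripper opens to 93 mm and grips with 3 to 60 N. Pads are 15 mm wide; open, the fingers measure 128 mm over their backs; the gripper's body (75 mm by 188 mm) begins 65 mm behind the grasp point.
Start: joints at [1.042, 0.13, 1.488, -0, 1.523, -0.085], TCP at [0.258, 0.542, 0.181] pointing down, gripper open.
Joint ranges: [-2.96, 2.96], [-0.89, 2.26], [0.02, 2.5], [-1.34, 4.48], [0, 2.73], [-2.66, 2.66]. Speed limits (rad/s): [2.39, 2.39, 2.79, 3.14, 3.14, 3.14].

INTERFACE

Orientations are given as a rotation vector (axis times angle).
In Python, from plant import robot gives the robot as it stands. The module is installed in compiled form; this text tells all that it offers.
- The arm moves only by the tool play_rows, never from a script. Its argument "increments" is text: rows parted by semicolons, each of 5 numbers parted by spaces: the shift along the tool's x, y, z in mm, then the turn about the tool's z in degrees, then the closure, from -1 (fully open) to 1 (shut). In form: dx dy dz yaw claw; .... A call has 1 to 20 rows; each row is the pose to reach, as a shift and turn from the pose commanded when the call began, along the tool's axes at that moment; what a row does not reach only later rows make up. A row lasts 1/10 s, in which the tool goes at most 50 mm and 8.59 degrees, less where a joint would pass 70% of its speed; a pose out of reach is approached as far as the arm can. A call with a gripper value outside its range is refused whole. The fingers move at their own pace and stop on an object; "force" is the grip in N (left out, the last holds). Time passes only in rows, so rows that repeat a pose let the fingers close. It gives the time, the measured TCP pose, the force, the opening and the grip force at its end, in the units of the state.
- robot.read_state(): the state, without advancing time (a new reading comes with each control period).
- robot.read_camera(name): name is "side" or "top"; returns the picture (480x640x3 uint8, blue, green, red); there is no depth.
- robot.calibration(name): a dict with "vertical_fov" (degrees; the focal length in pixels is half the picture's height over the tangent of half this angle, whatever the lens; pixels are square), "cx", "cy" (the principal point, pixels), "rvec" (rotation vector, rad) and "tvec" (3), from world to camera coordinates, as OpenCV has them. Camera axes: x right, y down, z forward; pixel columns grow to the right and rows downward; lengths in m; the calibration is good to about 2 mm. A picture is of the moment at which its call begins. calibration takes no time and is no camera call.
- robot.close_job(): hands the job in; it is judged then, once.
Trained networks look in the newest picture that a camera, given by its name, has taken for a name from the list of things; names that differ only in an ending like _2 or _b are one class to them, and where a whole thing is asked for, a point or a joint stands for the part that bears it (a point fixed in the world has none). Each returns a list of dicts, best first, with "conf" (0 to 1); they miss things now and then, are a little off and sometimes report something else, mostly with a low value. They report only what shows in the picture. A call takes as long as a camera call.
- robot.recognise(camera, query): "centre" ([x, y, z] in m, in world coordinates, good to about 4 mm: the middle of the surface that is visible of it).
- robot.regions_of(camera, query): "pixels" (480x640 bool, what is visible of it).
- robot.landmark_of(camera, query): "centre" ([x, y, z] in m, in world coordinates, good to about 4 mm: a listed point, or the origin of a listed thing).
The state is a dict: "t": time; "q": joint angles; "dq": joint speeds; "joint_torque": joint torques, N m; "tool_pos": TCP position; "orientation": TCP orientation; "force": force on the tool from outside, world axes, zero at the start; "wrist_torque": the same for the moment, N m; "opening": finger opening in m; "gripper_force": force on a finger pad.
Only numpy, scipy, OpenCV 4.12 (cv2) and the standard library are available. Lean on these libraries where they do the work, as an engineer would, in place of code of your own. Each camera call takes 0.05 s, during which the arm holds its last target. There are 200 camera calls.

TASK

Fit the ratchet wrench that lies on the worktop over the six-sided nut of the strap clamp and, working it back and forth between the two upright pins without taking it off, turn the nut clockwise until the clamp is tight, at about 0.7 N m, and do not overtighten it. Then lift the wrench off and lay it back down flat on the worktop, clear of the fixture. Do not force the wrench down onto the nut, let it drop or disturb the lens barrel, the loupe and the screw tray.

Things in the scene. Friction and masses are not known exactly. Their poses are not given: they have to be found in the camera images.
- wrench_grip (a point): Point to grip on the ratchet ring wrench (plain steel, 0.3 kg, lies flat on the worktop): middle of the handle, 105 mm from the ring's centre, half-way up. Handle 16 mm wide, 12 mm thick (1 mm off the worktop), ends 158 mm from the ring's centre; wrench 14 mm thick. Axes: x along the handle toward the ring, z out of the upper face.
- wrench_ring (a point): Centre of the wrench's ring at its underside, 7 mm lower than wrench_grip; same axes. Ring 53 mm across, 14 mm thick; in it a toothed insert with a through hexagon hole 28.6 mm across flats, which may stand at any angle to the handle (not given).
- nut_axis (a point): On the nut's axis at the nut's foot, the top of its washer, 52 mm above the worktop; the wrench is home with its ring's underside at this level. Axes are the fixture's: z up, -x toward the midpoint of the two upright pins. Steel hexagon nut, 27 mm across flats, 14.5 mm high, top 4 mm bevelled; the stud ends 3 mm above it.
- clamp_nut (a joint): Turn of the nut on its stud in rad, growing clockwise (tightening): starts loose between -1.7 and -1.25 and turns at a steady 0.2 N m up to 0, where it bears on the washer and can turn no further on the stud.
- clamp_seat (a joint): How far nut, washer and stud have then been drawn round together, in rad, clockwise: 0 until more than about 0.4 N m is put on, then 0.1 rad for each further 0.3 N m (0.7 N m at about 0.1, 1 N m at about 0.2: too much). When let go it springs back to no more than about 0.13 rad and stays there: that is the tightness left in the clamp.
- lens_center (a point): Middle of a loose black lens barrel that stands on the 2 mm dark mat on the worktop, 38 mm wide, 58 mm high: leave alone.
- loupe_center (a point): Middle of a loose short black loupe that stands on the 2 mm dark mat on the worktop, 37 mm wide, 40 mm high: leave alone.
- tray_center (a point): Middle of a loose flat black tray of screws, 62 x 95 x 15 mm, on the mat: leave alone.
- wrench: The whole wrench; origin at wrench_ring, same axes. With its present upper face kept up it drives the nut when the handle swings clockwise seen from above and slips freely, clicking every 15 degrees, when it swings back. On the nut there are another 13 degrees of play.
- fixture: The fixed clamping fixture with nut, strap and pins; origin on the worktop below nut_axis, same axes. Base plate 49 mm to -x, 31 mm to +x, 57 mm to either y, 12 mm thick; the strap (along y, 100 x 36 mm) lies under the washer. Pins 10 mm thick, at x -35, y +-46 mm, 76 mm high; between them the handle of a wrench on the nut can swing about 40 degrees to either side of -x.

How it is judged:
On the way, in this order (a step that is already met when the one before it is completed fails the run):
1. the wrench's ring is home over the nut (within 3 mm of the washer) while the nut is still loose (below -1.0 rad) (z of wrench_ring in the frame of nut_axis below 0.003 m and horizontal distance between wrench_ring and nut_axis below 0.004 m and value of joint clamp_nut below -1 rad), for 0.2 s.
2. the nut is tight, clamp_seat past 0.035 rad, with the wrench on it (z of wrench_ring in the frame of nut_axis below 0.008 m and horizontal distance between wrench_ring and nut_axis below 0.004 m and value of joint clamp_seat above 0.035 rad), for 0.2 s.
At the end, for the whole second after the job is handed in: the nut stays tight (clamp_seat above 0.033 rad, clamp_nut above -0.05 rad) and the wrench lies at rest flat on the worktop (grip point below 12 mm, tilt under 0.1 rad), its ring at least 100 mm from the nut's axis (value of joint clamp_seat above 0.033 rad and value of joint clamp_nut above -0.05 rad and height (world z) of wrench_grip below 0.012 m and angle between wrench_grip's own z axis and vertical below 0.1 rad and horizontal distance between wrench_ring and nut_axis above 0.1 m and linear speed of wrench below 0.02 m/s); the robot touches nothing.
It fails at once if the nut is overtightened: clamp_seat past 0.2 rad (about 1 N m) (value of joint clamp_seat above 0.2 rad).
It fails at once if the wrench is off the nut (more than 18 mm above the washer or 20 mm aside) while the nut is part-way (between -1.0 and -0.05 rad) (value of joint clamp_nut between -1 and -0.05 rad and (z of wrench_ring in the frame of nut_axis above 0.018 m or horizontal distance between wrench_ring and nut_axis above 0.02 m)).
It fails at once if the wrench is forced against the fixture with more than 40 N while being fitted (still on the top or bevel of the nut, more than 10.5 mm above the washer, nut still loose, below -1.0 rad) (z of wrench_ring in the frame of nut_axis above 0.0105 m and value of joint clamp_nut below -1 rad and contact force between wrench and fixture above 40 N).
It fails at once if the wrench is dropped or thrown (faster than 1.2 m/s) (linear speed of wrench above 1.2 m/s).
It fails at once if the lens barrel, loupe or screw tray is moved by more than 20 mm (distance of any of lens_center, loupe_center, tray_center from where it was at the start of the episode above 0.02 m).
It also fails if it takes over 72 s, if anything falls off the work surface, if the arm or the gripper's body presses on something with over 40 N, if the wrist force passes 120 N, or if a joint passes its speed limit or range.

## Working session

There is one attempt and no reset: what is moved stays moved. The work goes in short steps, Python scripts to look and compute and a tool call to move; the robot and the scene stay as the last step left them, time stands still between calls to the robot, and variables do not carry over. Pictures are saved under pics/ and viewed, at most 10 in all, crops included, and the job is handed in when it is done.

Besides the shell and the picture viewer there is one more tool, called after "Request:" as name(argument=value, ...), one argument or row to a line, values as JSON. play_rows: Moves the arm, as the interface text tells. Its arguments: {"type":"object","properties":{"increments":{"type":"string"},"force":{"type":"number"}},"required":["increments"]}

```bash
mkdir -p pics; ls; cat > h.py <<'E'
import numpy as np, cv2
from plant import robot
def cal(n):
    c=robot.calibration(n); R=cv2.Rodrigues(np.array(c["rvec"],float))[0]; t=np.array(c["tvec"],float).ravel()
    f=240/np.tan(np.radians(c["vertical_fov"])/2); return R,t,f,c["cx"],c["cy"]
def proj(n,p):
    R,t,f,cx,cy=cal(n); q=R@np.array(p,float)+t; return np.array([cx+f*q[0]/q[2],cy+f*q[1]/q[2]])
def ray(n,u,v,z):
    R,t,f,cx,cy=cal(n); o=-R.T@t; d=R.T@np.array([(u-cx)/f,(v-cy)/f,1]); return o+d*(z-o[2])/d[2]
E
python3 - <<'E'
from h import *
for n in("top","side"):
    cv2.imwrite(f"pics/{n}0.png",robot.read_camera(n))
    R,t,f,cx,cy=cal(n); print(n,(-R.T@t).round(3),f,robot.calibration(n))
    for q in("wrench_grip","wrench_ring","nut_axis","lens_center","loupe_center","tray_center"):
        print(q,[(np.round(d["centre"],4),round(d["conf"],2)) for d in robot.landmark_of(n,q)[:2]])
print(robot.read_state())
E
```

```text
pics
top [0.387 0.36  0.915] 561.6855785892002 {'vertical_fov': 46.27261438099361, 'cx': 323.5321535960603, 'cy': 238.6481869045854, 'rvec': array([ 2.12674548, -2.18214177,  0.10246767]), 'tvec': array([0.38749237, 0.47806283, 0.8596807 ])}
wrench_grip [(array([0.377 , 0.2396, 0.0058]), 0.77)]
wrench_ring [(array([ 0.4152,  0.3352, -0.0016]), 0.8)]
nut_axis [(array([0.5968, 0.3234, 0.0531]), 0.69)]
lens_center [(array([0.4706, 0.4523, 0.0347]), 0.91)]
loupe_center [(array([0.3792, 0.4444, 0.0197]), 0.97)]
tray_center [(array([0.5913, 0.4941, 0.0102]), 0.73)]
side [ 0.184 -0.275  0.58 ] 474.85975365696663 {'vertical_fov': 53.625198192694114, 'cx': 320.47478020024704, 'cy': 242.3310197098148, 'rvec': array([ 2.15185785, -0.53237172,  0.2512394 ]), 'tvec': array([-0.28250867,  0.37566799,  0.47389544])}
wrench_grip [(array([0.3781, 0.2391, 0.0052]), 0.68), (array([0.4703, 0.4551, 0.0281]), 0.4)]
wrench_ring [(array([0.4173, 0.3375, 0.0014]), 0.8)]
nut_axis [(array([0.5969, 0.3233, 0.0519]), 0.62), (array([ 0.4211,  0.3356, -0.0022]), 0.5)]
lens_center [(array([0.4717, 0.452 , 0.0317]), 0.84)]
loupe_center [(array([0.3798, 0.4407, 0.022 ]), 0.61)]
tray_center [(array([0.5896, 0.4996, 0.0079]), 0.64)]
{'t': 0.7, 'q': array([ 1.04162344e+00,  1.30379300e-01,  1.48819024e+00, -8.08165508e-06,
        1.52299652e+00, -8.54013907e-02]), 'dq': array([ 0.00043043,  0.00046732, -0.00124842, -0.00075538,  0.00074336,
       -0.00130622]), 'joint_torque': array([-8.12304261e-04, -5.59610260e+01, -4.91939771e+01,  7.65702920e-02,
        2.29310239e-02, -6.72336068e-05]), 'tool_pos': array([0.25759937, 0.54190225, 0.18115296]), 'orientation': array([6.91364768e-01, 3.06455874e+00, 3.59760453e-05]), 'force': array([-0.41057771, -0.34826041,  1.25014572]), 'wrist_torque': array([ 0.05137595, -0.01061053,  0.02835777]), 'gripper_force': 0.0, 'opening': 0.09282210505967106}
```

View pics/top0.png

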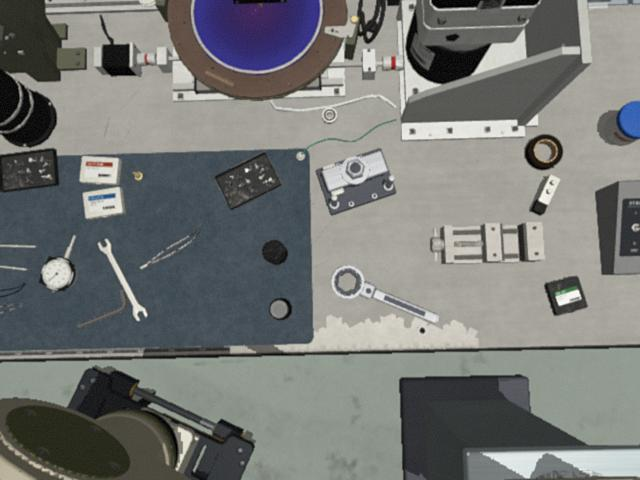

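View pics/side0.png

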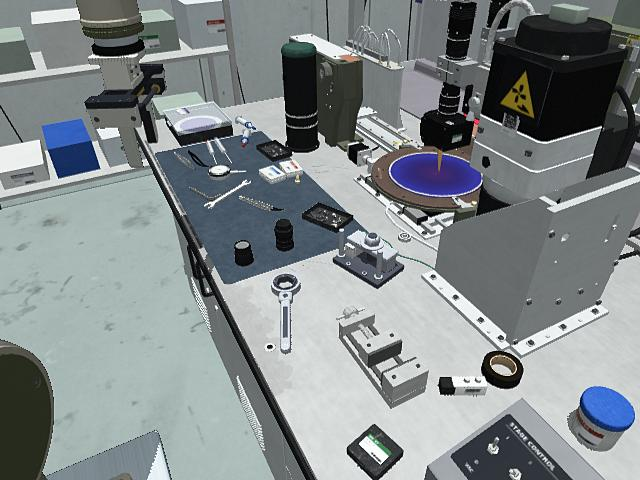

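The top view shows the wrench ring at about (347,283), handle end (437,318), nut (355,168), pins (335,204) and (388,186). The side view confirms nothing lies between the wrench and the fixture. Next I rectify both areas to read the hexagon angles.

```bash
cat >> h.py <<'E'
def rect(n,img,c,z,h=0.04,s=400):
    # metric crop: right = world -y, up = world +x
    w=[(c[0]+h,c[1]+h),(c[0]+h,c[1]-h),(c[0]-h,c[1]-h),(c[0]-h,c[1]+h)]
    src=np.float32([proj(n,(a,b,z)) for a,b in w]); dst=np.float32([(0,0),(s,0),(s,s),(0,s)])
    return cv2.warpPerspective(img,cv2.getPerspectiveTransform(src,dst),(s,s),flags=cv2.INTER_CUBIC)
E
python3 - <<'E'
from h import *
im=robot.read_camera("top")
a=rect("top",im,(0.416,0.336),0.014); b=rect("top",im,(0.597,0.323),0.0665)
cv2.imwrite("pics/hex.png",np.hstack([a,b]))
for n in("top","side"):
    robot.read_camera(n)
    m=robot.regions_of(n,"wrench")[0]; print(n,m["conf"],m["pixels"].sum())
    ys,xs=np.nonzero(m["pixels"]); P=np.array([ray(n,x,y,0.010)[:2] for x,y in zip(xs,ys)])
    c=P.mean(0); u=np.linalg.svd(P-c)[2][0]; u=u if u[1]>0 else -u; s=(P-c)@u; w=(P-c)@[-u[1],u[0]]
    print("axis deg",np.degrees(np.arctan2(u[1],u[0])),"ends",(c+u*s.min()).round(4),(c+u*s.max()).round(4),s.max()-s.min(),
     "ring ",(c+u*(s.max()-.0265)).round(4))
    hm=(s<s.max()-.06); ph=P[hm]; ch=ph.mean(0); v=np.linalg.svd(ph-ch)[2][0]; v=v if v[1]>0 else -v; print("handle",ch,np.degrees(np.arctan2(v[1],v[0])))
E
```

```text
top 0.69 1542
axis deg 65.81673443025389 ends [0.3551 0.1957] [0.4305 0.3635] 0.18391080249840647 ring  [0.4196 0.3393]
handle [0.38157756 0.25446077] 65.81578088991645
side 0.97 1100
axis deg 66.1718432800456 ends [0.3539 0.1865] [0.4327 0.3648] 0.19490502615457372 ring  [0.422  0.3405]
handle [0.38108879 0.2480213 ] 65.8317337351942
```

View pics/hex.png

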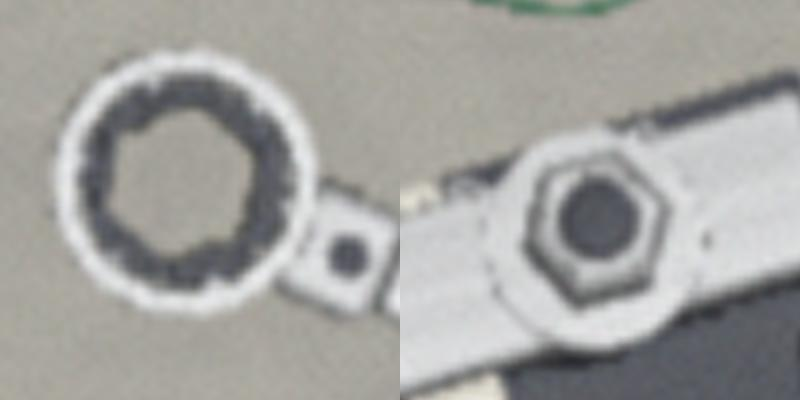

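Request:
play_rows(
  increments="-40 -36 0 -8.5 0; -80 -72 0 -17 0; -120 -109 0 -25.5 0; -160 -145 0 -34 0; -200 -182 0 -42.5 0; -236 -218.7 20 -51 0; -236 -218.7 50 -59.5 0; -236 -218.7 80 -68 0; -236 -218.7 110 -76 0; -236 -218.7 130 -84 0; -236 -218.7 130 -91.2 0; -236 -218.7 130 -91.2 0; -236 -218.7 130 -91.2 0",
  force=40,
)

```text
t: 2.25
tool_pos: [0.3773, 0.2433, 0.0517]
orientation: [-1.701, 2.64, -0.0]
force: [0.3, -0.0, 0.9]
opening: 0.0466
gripper_force: 0.0
```

```bash
python3 - <<'E'
from h import *
from scipy.spatial.transform import Rotation as Ro
s=robot.read_state(); M=Ro.from_rotvec(s["orientation"]).as_matrix()
print(s["t"],s["tool_pos"],M.round(3).tolist(),s["q"].round(2),s["opening"])
a=cv2.resize(robot.read_camera("side")[230:400,200:380],None,fx=3,fy=3)
p=proj("side",s["tool_pos"]); print(p)
cv2.imwrite("pics/s1.png",a)
E
```

```text
2.25 [0.37725686 0.24325711 0.05165275] [[-0.414, -0.91, 0.001], [-0.91, 0.414, 0.0], [-0.001, -0.001, -1.0]] [ 0.46 -0.19  2.04 -0.    1.29 -2.26] 0.046557122239695894
[282.57708271 305.65835696]
```

View pics/s1.png

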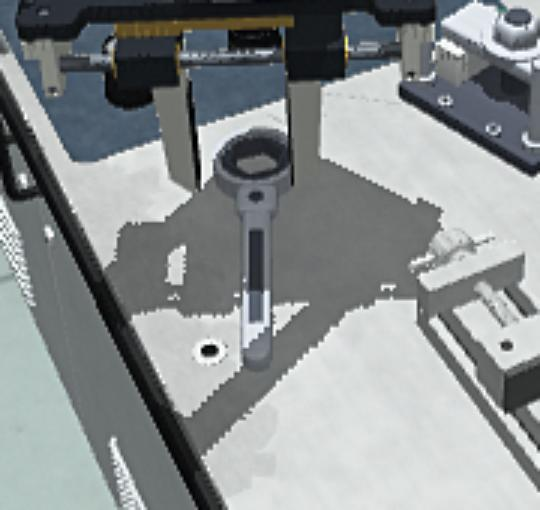

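The fingers straddle the handle (handle about 255,270 in the crop). I go down and grip.

Request:
play_rows(
  increments="0 0 25 0 0; 0 0 42 0 0; 0 0 49 0 0; 0 0 49.5 0 0; 0 0 49.5 0 0.5; 0 0 49.5 0 1; 0 0 49.5 0 1; 0 0 49.5 0 1; 0 0 49.5 0 1; 0 0 49.5 0 1",
  force=60,
)

```text
t: 3.3
tool_pos: [0.3769, 0.2431, 0.0018]
orientation: [-1.706, 2.638, -0.0]
force: [-0.1, 0.5, 0.4]
opening: 0.0031
gripper_force: 0.0
```

```bash
python3 - <<'E'
from h import *
s=robot.read_state(); print(s["tool_pos"],s["opening"],s["gripper_force"])
a=cv2.resize(robot.read_camera("side")[230:400,200:380],None,fx=3,fy=3)
b=cv2.resize(robot.read_camera("top")[230:360,300:460],None,fx=1.6,fy=1.6)
a[:b.shape[0],-b.shape[1]:]=b
cv2.imwrite("pics/s2.png",a)
for n in ("side","top"):
    print([(d["centre"],d["conf"]) for d in robot.landmark_of(n,"wrench_ring")[:2]],[(d["centre"],d["conf"]) for d in robot.landmark_of(n,"wrench_grip")[:2]])
E
```

```text
[0.37693949 0.24306653 0.00177095] 0.003125003953201952 0.0
[([0.4206, 0.3392, -0.0018], 0.65)] [([0.3776, 0.2384, 0.0062], 0.84)]
[([0.417, 0.3353, -0.0009], 0.81), ([0.592, 0.318, -0.0016], 0.37)] []
```

View pics/s2.png

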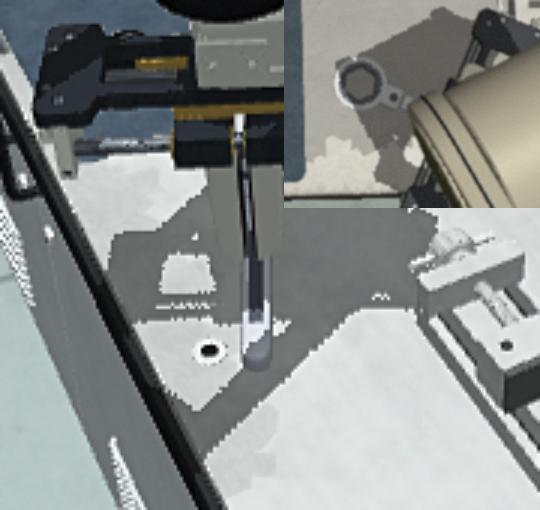

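Request:
play_rows(
  increments="0 0 0 0 1; 0 0 0 0 1; 0 0 0 0 1",
)

```text
t: 3.9
tool_pos: [0.3768, 0.2431, 0.0016]
orientation: [-1.706, 2.638, 0.0]
force: [-0.3, 0.6, 1.6]
opening: 0.0004
gripper_force: 0.0
```

```bash
python3 - <<'E'
from h import *
a=cv2.resize(robot.read_camera("side")[255:365,240:330],None,fx=6,fy=6,interpolation=cv2.INTER_CUBIC)[:600]
cv2.imwrite("pics/s3.png",a)
s=robot.read_state(); R=cv2.Rodrigues(s["orientation"])[0]
for d in ((0,0,0),(0,.0,-.019),(0,.02,0),(0,-.02,0)): print(d,(proj("side",s["tool_pos"]+R@np.array(d))-[240,255])*6)
E
```

```text
(0, 0, 0) [265.36964585 436.87011412]
(0, 0.0, -0.019) [261.27560517 387.97124666]
(0, 0.02, 0) [192.59144173 440.51737688]
(0, -0.02, 0) [338.01127025 433.22969602]
```

View pics/s3.png

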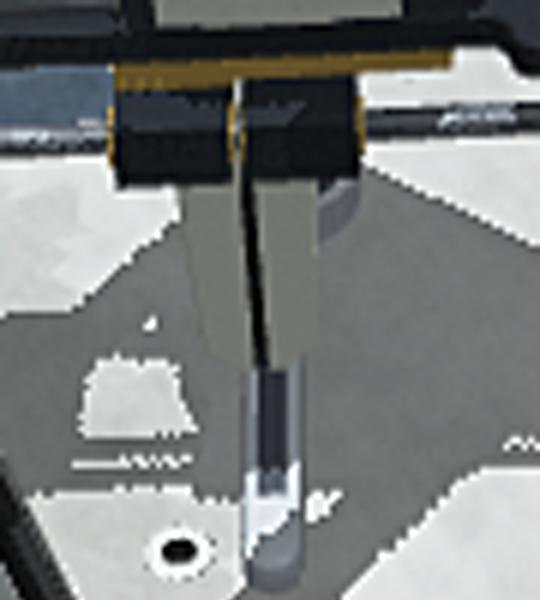

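The fingers closed above the handle: their tips sit at about row 365 in this crop, while the reported TCP projects to row 437. The real tips are therefore roughly 25-30 mm higher than reported. I open them and go down carefully, watching the force.

Request:
play_rows(
  increments="0 0 0 0 0; 0 0 0 0 0; 0 0 0 0 0; 0 0 0 0 0; 0 0 5 0 0; 0 0 10 0 0; 0 0 15 0 0; 0 0 15 0 0",
)

```text
t: 4.75
tool_pos: [0.3759, 0.2426, -0.0146]
orientation: [1.705, -2.637, -0.0]
force: [0.5, -0.4, -0.4]
opening: 0.0464
gripper_force: 0.0
```

```bash
python3 - <<'E'
from h import *
s=robot.read_state(); R=cv2.Rodrigues(s["orientation"])[0]; print(s["tool_pos"],s["force"],s["opening"])
a=cv2.resize(robot.read_camera("side")[255:365,240:330],None,fx=5,fy=5,interpolation=cv2.INTER_CUBIC)
for d in ((0,0,0),(0,.023,0),(0,-.023,0)): print((proj("side",s["tool_pos"]+R@np.array(d))-[240,255])*5)
cv2.imwrite("pics/s4.png",a)
E
```

```text
[ 0.37592258  0.24260483 -0.01455231] [ 0.48485346 -0.35196125 -0.41527799] 0.04639514638183306
[222.00968937 399.66421724]
[153.03622478 403.09857238]
[290.833168   396.23733026]
```

View pics/s4.png

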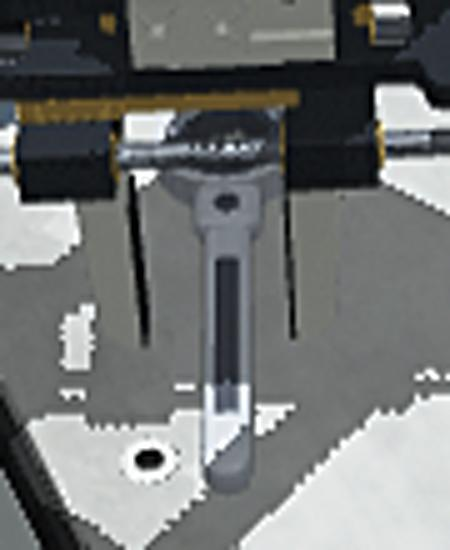

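Request:
play_rows(
  increments="0 0 3 0 0; 0 0 5 0 0; 0 0 7 0 0; 0 0 7 0 0",
)

```text
t: 5.2
tool_pos: [0.3766, 0.2429, -0.0207]
orientation: [1.706, -2.638, -0.0]
force: [0.8, -0.3, -0.2]
opening: 0.0466
gripper_force: 0.0
```

Request:
play_rows(
  increments="0 0 1.5 0 0; 0 0 3 0 0; 0 0 3 0 0",
)

```text
t: 5.5
tool_pos: [0.3767, 0.243, -0.0236]
orientation: [1.706, -2.638, -0.0]
force: [-0.2, 0.1, -0.7]
opening: 0.0467
gripper_force: 0.0
```

Request:
play_rows(
  increments="0 0 1 0 0; 0 0 2 0 0; 0 0 2 0 0",
)

```text
t: 5.8
tool_pos: [0.3767, 0.243, -0.0255]
orientation: [1.706, -2.638, -0.0]
force: [-0.5, 0.6, -0.5]
opening: 0.0467
gripper_force: 0.0
```

Request:
play_rows(
  increments="0 0 1 0 0; 0 0 2 0 0; 0 0 2 0 0",
)

```text
t: 6.1
tool_pos: [0.3767, 0.243, -0.0275]
orientation: [1.706, -2.638, -0.0]
force: [-0.7, -0.6, 0.6]
opening: 0.0467
gripper_force: 0.0
```

Request:
play_rows(
  increments="0 0 1 0 0; 0 0 2 0 0; 0 0 2 0 0",
)

```text
t: 6.4
tool_pos: [0.3767, 0.243, -0.0295]
orientation: [1.706, -2.638, -0.0]
force: [-0.4, 1.2, 0.3]
opening: 0.047
gripper_force: 0.0
```

Request:
play_rows(
  increments="0 0 1 0 0; 0 0 2 0 0; 0 0 2 0 0",
)

```text
t: 6.7
tool_pos: [0.3767, 0.2429, -0.0315]
orientation: [1.706, -2.638, -0.0]
force: [-0.4, 0.2, 0.7]
opening: 0.0464
gripper_force: 0.0
```

Request:
play_rows(
  increments="0 0 1 0 0; 0 0 2 0 0; 0 0 2 0 0",
)

```text
t: 7.0
tool_pos: [0.3767, 0.243, -0.0336]
orientation: [1.706, -2.638, -0.0]
force: [0.3, 0.2, -0.6]
opening: 0.0464
gripper_force: 0.0
```

Request:
play_rows(
  increments="0 0 1 0 0; 0 0 2 0 0; 0 0 2 0 0",
)

```text
t: 7.3
tool_pos: [0.3767, 0.243, -0.0355]
orientation: [1.706, -2.638, -0.0]
force: [0.2, 0.5, -1.0]
opening: 0.0459
gripper_force: 0.0
```

Request:
play_rows(
  increments="0 0 1 0 0; 0 0 2 0 0; 0 0 2 0 0",
)

```text
t: 7.6
tool_pos: [0.3769, 0.2431, -0.0372]
orientation: [-1.706, 2.638, -0.0]
force: [-1.9, -1.4, 2.7]
opening: 0.0466
gripper_force: 1.5
```

Contact came at a reported z of about -0.037, so the reported TCP is about 37 mm beyond the real tips. I back off 1.5 mm and close.

Request:
play_rows(
  increments="0 0 -1.5 0 0; 0 0 -1.5 0 0.6; 0 0 -1.5 0 1; 0 0 -1.5 0 1; 0 0 -1.5 0 1; 0 0 -1.5 0 1; 0 0 -1.5 0 1",
  force=60,
)

```text
t: 8.3
tool_pos: [0.3769, 0.243, -0.0359]
orientation: [1.706, -2.638, 0.0]
force: [-0.1, -1.0, -0.4]
opening: 0.0155
gripper_force: 60.0
```

Request:
play_rows(
  increments="0 0 -10 0 1; 0 0 -30 0 1; 0 0 -55 0 1; 0 0 -80 0 1; 0 0 -95 0 1; -10 -25 -95 3 1; -20 -50 -95 6 1; -30 -75 -95 9 1; -40 -100 -95 12 1; -52 -122 -95 13.9 1; -58 -134 -95 13.9 1; -59.9 -138.5 -95 13.9 1; -59.9 -138.5 -95 13.9 1; -59.9 -138.5 -95 13.9 1",
)

```text
t: 9.7
tool_pos: [0.5267, 0.2408, 0.0589]
orientation: [1.374, -2.824, -0.0]
force: [-0.2, -0.9, -2.4]
opening: 0.0151
gripper_force: 60.0
```

```bash
python3 - <<'E'
from h import *
s=robot.read_state(); print(s["t"],s["tool_pos"],s["orientation"],s["force"],s["wrist_torque"],s["opening"])
t=robot.read_camera("top"); c=robot.read_camera("side")
a=rect("top",t,(0.58,0.31),0.105,0.06,580)
p=proj("side",(0.59,0.32,0.08)).astype(int); print(p)
x0,y0=p[0]-50,p[1]-70
b=cv2.resize(c[y0:y0+145,x0:x0+55*1],None,fx=4,fy=4,interpolation=cv2.INTER_CUBIC)
print(x0,y0); cv2.imwrite("pics/fit1.png",np.hstack([a,cv2.resize(c[y0:y0+145,x0:x0+55],(220,580),interpolation=cv2.INTER_CUBIC)]))
E
```

```text
9.7 [0.52669693 0.2407653  0.05890584] [ 1.37394063e+00 -2.82384433e+00 -4.05331752e-04] [-0.21062294 -0.9020826  -2.38301479] [-0.08450062  0.16744868 -0.01809333] 0.015086925077323437
[371 230]
321 160
```

View pics/fit1.png

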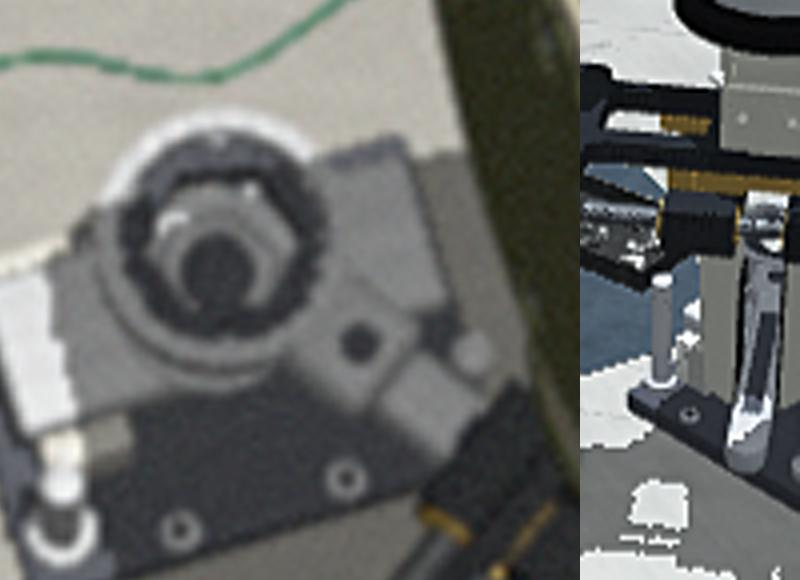

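The crop shows the ring centre at (223,236), the stud at (217,270), and pins at (470,350) and (65,485). The handle is clear of the near pin and the ring is about 2 mm short in x. I shift it and lower it to just above the nut.

Request:
play_rows(
  increments="-0.6 -1.1 5 0 1; -0.6 -1.1 12 0 1; -0.6 -1.1 18 0 1; -0.6 -1.1 20 0 1; -0.6 -1.1 20 0 1; -0.6 -1.1 20 0 1",
)

```text
t: 10.4
tool_pos: [0.529, 0.2406, 0.0391]
orientation: [1.374, -2.825, -0.0]
force: [-0.1, 0.3, -3.2]
opening: 0.0152
gripper_force: 60.0
```

```bash
python3 - <<'E'
from h import *
s=robot.read_state(); R=cv2.Rodrigues(s["orientation"])[0]; print(s["tool_pos"],R.round(3)[:,0],(s["tool_pos"]-R[:,0]*.1049)[:2],s["force"])
t=robot.read_camera("top")
zt=s["tool_pos"][2]+.0359+.014; print("z_w",zt-.014)
a=rect("top",t,(0.592,0.3235),zt,0.032,560)
print([(np.round(d["centre"],4),d["conf"]) for d in robot.landmark_of("top","wrench_ring")[:1]])
robot.read_camera("side");print([(np.round(d["centre"],4),d["conf"]) for d in robot.landmark_of("side","wrench_ring")[:1]])
cv2.imwrite("pics/fit2.png",a)
E
```

```text
[0.52896298 0.2406382  0.03912793] [-0.617 -0.787  0.   ] [0.59372904 0.32315709] [-0.09586238  0.3010154  -3.21163135]
z_w 0.0750279326050387
[(array([0.5908, 0.3215, 0.0714]), 0.93)]
[(array([0.5951, 0.3228, 0.0742]), 0.68)]
```

View pics/fit2.png

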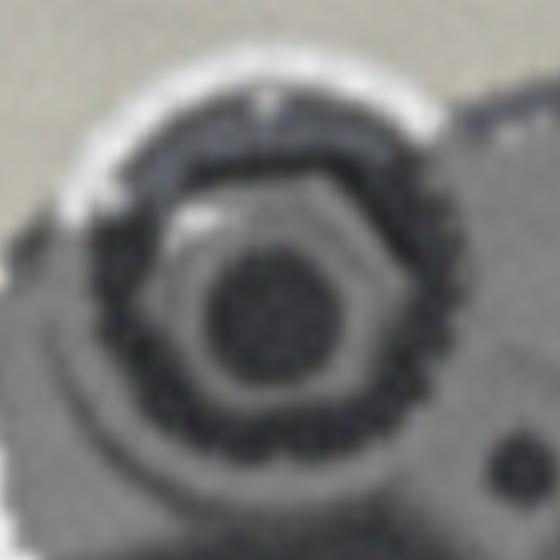

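Ring centre (278,272) and stud (274,317), corrected for height, agree within 0.5 mm, and the hexagons look aligned. I go down in small steps while watching the force.

Request:
play_rows(
  increments="0 0 3 0 1; 0 0 6 0 1; 0 0 7 0 1; 0 0 7 0 1; 0 0 7 0 1",
)

```text
t: 11.1
tool_pos: [0.5289, 0.2406, 0.032]
orientation: [1.374, -2.825, -0.0]
force: [0.3, 0.5, -4.4]
opening: 0.0151
gripper_force: 60.0
```

Request:
play_rows(
  increments="0 0 1 0 1; 0 0 2 0 1; 0 0 2 0 1",
)

```text
t: 11.4
tool_pos: [0.5288, 0.2406, 0.03]
orientation: [1.374, -2.825, -0.0]
force: [0.5, -0.9, -3.7]
opening: 0.0151
gripper_force: 60.0
```

Request:
play_rows(
  increments="0 0 1 0 1; 0 0 2 0 1; 0 0 2 0 1",
)

```text
t: 11.7
tool_pos: [0.5288, 0.2406, 0.0279]
orientation: [1.374, -2.825, -0.0]
force: [-0.7, 0.1, -3.2]
opening: 0.0155
gripper_force: 60.0
```

Request:
play_rows(
  increments="0 0 1 0 1; 0 0 2 0 1; 0 0 2 0 1",
)

```text
t: 12.0
tool_pos: [0.529, 0.2406, 0.0261]
orientation: [-1.374, 2.825, -0.0]
force: [0.6, -0.0, -3.1]
opening: 0.015
gripper_force: 60.0
```

Request:
play_rows(
  increments="0 0 1 0 1; 0 0 2 0 1; 0 0 2 0 1",
)

```text
t: 12.3
tool_pos: [0.529, 0.2406, 0.0241]
orientation: [1.374, -2.825, 0.0]
force: [-0.3, -1.2, -2.8]
opening: 0.0154
gripper_force: 60.0
```

Request:
play_rows(
  increments="0 0 1 0 1; 0 0 2 0 1; 0 0 2 0 1",
)

```text
t: 12.6
tool_pos: [0.529, 0.2405, 0.0221]
orientation: [1.374, -2.825, 0.0]
force: [-1.3, -2.1, -1.1]
opening: 0.0149
gripper_force: 60.0
```

Request:
play_rows(
  increments="0 0 1 0 1; 0 0 2 0 1; 0 0 2 0 1",
)

```text
t: 12.9
tool_pos: [0.529, 0.2406, 0.0201]
orientation: [1.374, -2.825, 0.0]
force: [-0.6, -2.4, 0.6]
opening: 0.0151
gripper_force: 60.0
```

Request:
play_rows(
  increments="0 0 1 0 1; 0 0 2 0 1; 0 0 2 0 1",
)

```text
t: 13.2
tool_pos: [0.529, 0.2406, 0.0181]
orientation: [1.374, -2.825, 0.0]
force: [-1.0, -3.8, 0.1]
opening: 0.0151
gripper_force: 60.0
```

```bash
python3 - <<'E'
from h import *
s=robot.read_state(); R=cv2.Rodrigues(s["orientation"])[0]; print(s["tool_pos"],R[:,0].round(4),s["force"],s["wrist_torque"])
for n in ("top","side"):
  robot.read_camera(n); print([(np.round(d["centre"],4),d["conf"]) for d in robot.landmark_of(n,"wrench_ring")[:1]])
E
```

```text
[0.52897085 0.24055827 0.01805062] [-6.174e-01 -7.866e-01  1.000e-04] [-1.03956591 -3.78910307  0.05842266] [-0.44679512  0.1770278  -0.03985056]
[(array([0.5924, 0.3207, 0.0539]), 0.91)]
[(array([0.5926, 0.3227, 0.0567]), 0.67)]
```

Request:
play_rows(
  increments="0 0 1 0 1; 0 0 1.8 0 1; 0 0 1.8 0 1; 0 0 1.8 0 1; 0 0 1.8 0 1",
)

```text
t: 13.9
tool_pos: [0.529, 0.2406, 0.0164]
orientation: [-1.374, 2.825, -0.0]
force: [-1.9, -4.1, 1.2]
opening: 0.0151
gripper_force: 60.0
```

Request:
play_rows(
  increments="0 0 0.5 0 1; 0 0 1 0 1; 0 0 1 0 1",
)

```text
t: 14.2
tool_pos: [0.529, 0.2406, 0.0154]
orientation: [-1.374, 2.825, -0.0]
force: [-1.8, -5.7, 1.8]
opening: 0.0152
gripper_force: 60.0
```

Request:
play_rows(
  increments="0.3 4.6 0 2.5 1; 0 9.2 0 5 1; -1.2 18.2 0 10 1; -3.2 27.3 0 15 1; -3.2 27.3 0 15 1",
)

```text
t: 14.7
tool_pos: [0.5095, 0.2609, 0.0156]
orientation: [-0.992, 2.98, 0.001]
force: [0.0, -3.2, 1.2]
opening: 0.0155
gripper_force: 60.0
```

```bash
cat > st.py <<'E'
from h import *
s=robot.read_state(); R=cv2.Rodrigues(s["orientation"])[0]; c=np.array([.5928,.3233])
F=R.T@s["force"]; d=s["tool_pos"][:2]-c
print("t",s["t"],"pos",s["tool_pos"],"ang",np.degrees(np.arctan2(R[1,0],R[0,0])),"r",np.hypot(*d),"posang",np.degrees(np.arctan2(d[1],d[0])),"Ftool",F.round(2),"Tz",s["wrist_torque"].round(3), "open",s["opening"],"q6",s["q"][5].round(2), "ring",(s["tool_pos"]-R[:,0]*.1049)[:2])
E
python3 st.py
```

```text
t 14.7 pos [0.50945865 0.2609094  0.01561857] ang -143.16382578271728 r 0.10410748256407898 posang -143.18091787319335 Ftool [ 1.92 -2.59 -1.24] Tz [-0.37  -0.132 -0.223] open 0.015463879031795646 q6 -1.83 ring [0.59341563 0.32379996]
```

Request:
play_rows(
  increments="-0.4 9.2 0 5 1; -1.6 18.2 0 10 1; -3.6 27.2 0 15 1; -6.3 35.9 0 20 1; -9.8 44.4 0 25 1; -14.1 52.5 0 30 1; -14.1 52.5 0 30 1",
)

```text
t: 15.4
tool_pos: [0.49, 0.3113, 0.0157]
orientation: [-0.191, 3.134, 0.001]
force: [1.7, -3.0, 0.1]
opening: 0.0153
gripper_force: 60.1
```

```bash
python3 st.py
```

```text
t 15.4 pos [0.48998444 0.31128783 0.01573808] ang -173.02986364534127 r 0.10351488817674277 posang -173.33621822719627 Ftool [-1.3  -3.19 -0.1 ] Tz [-0.347 -0.527 -0.15 ] open 0.015337644083196949 q6 -1.21 ring [0.59410905 0.32401764]
```

Request:
play_rows(
  increments="0.1 9.2 0 5 1; -1.1 18.2 0 10 1; -3.1 27.2 0 15 1; -5.8 35.9 0 20 1; -9.3 44.4 0 25 1; -9.3 44.4 0 25 1",
)

```text
t: 16.0
tool_pos: [0.4948, 0.3559, 0.0158]
orientation: [0.491, 3.101, 0.001]
force: [3.3, -4.0, 0.7]
opening: 0.0152
gripper_force: 60.0
```

```bash
python3 st.py
```

```text
t 16.0 pos [0.49478713 0.35585955 0.01582102] ang 161.99434744282948 r 0.1032794608970615 posang 161.62368453593876 Ftool [-4.33 -2.77 -0.71] Tz [-0.704 -0.967 -0.118] open 0.01517578862303883 q6 -0.72 ring [0.59454954 0.32343389]
```

Request:
play_rows(
  increments="-1.5 -12.6 0 -7 1; -3.8 -25.2 0 -14 1; -7.7 -37.4 0 -21 1; -13 -49.1 0 -28 1; -19.7 -60 0 -35 1; -27.7 -70.1 0 -42 1; -36.8 -79 0 -49 1; -47 -86.8 0 -56 1; -58 -93.4 0 -63 1; -69.8 -98.5 0 -70 1; -69.8 -98.5 0 -70 1",
)

```text
t: 17.1
tool_pos: [0.5299, 0.2396, 0.0154]
orientation: [-1.381, 2.82, 0.001]
force: [1.5, 1.9, -0.7]
opening: 0.0153
gripper_force: 60.0
```

```bash
python3 st.py
```

```text
t 17.1 pos [0.52989947 0.23959079 0.01540734] ang -127.8114100267345 r 0.10470773134492593 posang -126.92182770819359 Ftool [-2.43  0.01  0.69] Tz [ 0.441 -0.121  0.059] open 0.015262668850406842 q6 -2.15 ring [0.59420988 0.32246519]
```

Request:
play_rows(
  increments="-0.4 9.2 0 5 1; -1.6 18.2 0 10 1; -3.6 27.2 0 15 1; -3.6 27.2 0 15 1",
)

```text
t: 17.5
tool_pos: [0.5086, 0.2607, 0.0151]
orientation: [0.992, -2.98, -0.001]
force: [0.3, -2.1, -1.4]
opening: 0.0156
gripper_force: 60.0
```

```bash
echo 'print("T",-F[1]*.105+s["wrist_torque"][2])'>>st.py; python3 st.py
```

```text
t 17.5 pos [0.50862316 0.26065602 0.01509201] ang -143.1732157212236 r 0.10492858294531612 posang -143.34356331515562 Ftool [ 1.04 -1.82  1.42] Tz [-0.121 -0.142 -0.206] open 0.015608686902283208 q6 -1.83 ring [0.59259049 0.32353285]
T -0.01513426968885101
```

Request:
play_rows(
  increments="-0.4 9.2 0 5 1; -1.6 18.2 0 10 1; -1.6 18.2 0 10 1; -1.6 18.2 0 10 1",
)

```text
t: 17.9
tool_pos: [0.5003, 0.2754, 0.0154]
orientation: [-0.736, 3.054, 0.0]
force: [2.7, -0.0, -1.2]
opening: 0.0156
gripper_force: 60.0
```

```bash
python3 st.py
```

```text
t 17.9 pos [0.50034735 0.27543633 0.01542578] ang -152.88046126842212 r 0.10410775133725793 posang -152.62894460529736 Ftool [-2.4  -1.24  1.2 ] Tz [ 0.266 -0.435 -0.08 ] open 0.015555019138599661 q6 -1.63 ring [0.59371435 0.32325483]
T 0.05002562874055408
```

Request:
play_rows(
  increments="-0.1 4.6 0 2.5 1; -0.4 9.2 0 5 1; -0.4 9.2 0 5 1",
)

```text
t: 18.2
tool_pos: [0.4967, 0.2837, 0.0155]
orientation: [-0.599, 3.083, -0.0]
force: [2.5, 0.2, -1.5]
opening: 0.0152
gripper_force: 60.0
```

```bash
python3 st.py
```

```text
t 18.2 pos [0.49669355 0.28368282 0.01545784] ang -158.00577077207024 r 0.10395176666076494 posang -157.59747409717517 Ftool [-2.42 -0.74  1.53] Tz [ 0.139 -0.655 -0.055] open 0.015198025473897871 q6 -1.53 ring [0.59395908 0.32296925]
T 0.023120132873931012
```

Request:
play_rows(
  increments="-0.1 4.6 0 2.5 1; -0.4 9.2 0 5 1; -0.4 9.2 0 5 1",
)

```text
t: 18.5
tool_pos: [0.4937, 0.2924, 0.0155]
orientation: [-0.464, 3.106, -0.0]
force: [4.3, -0.0, -0.8]
opening: 0.0155
gripper_force: 60.0
```

```bash
python3 st.py
```

```text
t 18.5 pos [0.49368701 0.29236259 0.01548472] ang -162.99785547315787 r 0.10382922265140063 posang -162.66462163782757 Ftool [-4.07 -1.26  0.83] Tz [-0.002 -0.739 -0.035] open 0.015486391412855951 q6 -1.42 ring [0.59400221 0.32303613]
T 0.09710008646031759
```

Request:
play_rows(
  increments="-0.6 4.6 0 2.5 1; -1 9.2 0 5 1; -1 9.2 0 5 1",
)

```text
t: 18.8
tool_pos: [0.4914, 0.3013, 0.0152]
orientation: [0.329, -3.124, 0.001]
force: [2.2, -1.0, -0.6]
opening: 0.0154
gripper_force: 60.0
```

```bash
python3 st.py
```

```text
t 18.8 pos [0.49138905 0.30127813 0.01522609] ang -167.9916149556558 r 0.10377448057162719 posang -167.74816565733857 Ftool [-1.96 -1.42  0.64] Tz [-0.126 -0.446 -0.021] open 0.015420420293191262 q6 -1.32 ring [0.59399353 0.32310308]
T 0.1281475863309547
```

Request:
play_rows(
  increments="-0.1 4.6 0 2.5 1; -0.4 9.2 0 5 1; -0.4 9.2 0 5 1",
)

```text
t: 19.1
tool_pos: [0.4899, 0.3103, 0.0152]
orientation: [0.192, -3.135, 0.001]
force: [2.3, -2.4, -0.6]
opening: 0.015
gripper_force: 60.0
```

```bash
python3 st.py
```

```text
t 19.1 pos [0.48994372 0.31026326 0.01517698] ang -172.9840008683246 r 0.10367916761281552 posang -172.77644307946676 Ftool [-1.95 -2.65  0.63] Tz [-0.351 -0.597  0.011] open 0.014998172160824903 q6 -1.22 ring [0.59405823 0.32307643]
T 0.28892310157508444
```

Request:
play_rows(
  increments="-0.1 2.8 0 1.5 1; -0.2 5.5 0 3 1; -0.2 5.5 0 3 1",
)

```text
t: 19.4
tool_pos: [0.4895, 0.3155, 0.0152]
orientation: [0.11, -3.139, 0.001]
force: [2.7, -3.5, -0.2]
opening: 0.0151
gripper_force: 60.0
```

```bash
python3 st.py
```

```text
t 19.4 pos [0.48948977 0.31552034 0.01516002] ang -175.976233413707 r 0.10360273383433344 posang -175.6935335763976 Ftool [-2.48 -3.64  0.16] Tz [-0.532 -0.531  0.006] open 0.015088231942138527 q6 -1.16 ring [0.59413119 0.3228812 ]
T 0.387724906038648
```

Request:
play_rows(
  increments="-0.1 2.8 0 1.5 1; -0.2 5.5 0 3 1; -0.2 5.5 0 3 1",
)

```text
t: 19.7
tool_pos: [0.4893, 0.321, 0.0151]
orientation: [0.028, -3.141, 0.001]
force: [3.0, -4.2, -0.8]
opening: 0.0151
gripper_force: 60.0
```

```bash
python3 st.py
```

```text
t 19.7 pos [0.48928577 0.32097264 0.01512568] ang -178.99553014355297 r 0.10354039072337375 posang -178.71200582252368 Ftool [-2.93 -4.25  0.77] Tz [-0.712 -0.492 -0.014] open 0.015089694101818384 q6 -1.09 ring [0.59416964 0.32281157]
T 0.4324683151172235
```

```bash
cat > tq.py <<'E'
from h import *
A=[]
for i in range(6):
    robot.read_camera("side"); s=robot.read_state(); R=cv2.Rodrigues(s["orientation"])[0]; F=R.T@s["force"]; A.append([*F,s["wrist_torque"][2],-F[1]*.105+s["wrist_torque"][2],np.degrees(np.arctan2(R[1,0],R[0,0]))])
A=np.array(A); print(s["t"],A.mean(0).round(3),A.std(0).round(3))
E
python3 tq.py
```

```text
20.0 [-2.74000e+00 -4.65800e+00  4.32000e-01  1.50000e-02  5.04000e-01
 -1.78997e+02] [0.745 0.537 0.406 0.016 0.067 0.011]
```

Request:
play_rows(
  increments="-0.1 2.8 0 1.5 1; -0.2 3.7 0 2 1; -0.2 3.7 0 2 1",
)

```text
t: 20.3
tool_pos: [0.4893, 0.3245, 0.0151]
orientation: [-0.028, -3.141, 0.002]
force: [2.2, -5.3, 0.1]
opening: 0.0155
gripper_force: 60.0
```

```bash
python3 tq.py
```

```text
20.6 [-1.99300e+00 -5.36500e+00  4.81000e-01  1.60000e-02  5.79000e-01
  1.78998e+02] [0.561 0.56  0.521 0.025 0.065 0.002]
```

Torque is now 0.58 N m and rises about 0.07 N m per 2°, which fits the seat spring. 2° more gets it to about 0.65.

Request:
play_rows(
  increments="-0.1 1.9 0 1 1; -0.1 3.7 0 2 1; -0.1 3.7 0 2 1; -0.1 3.7 0 2 1",
)

```text
t: 21.0
tool_pos: [0.4894, 0.3281, 0.015]
orientation: [-0.082, -3.14, 0.002]
force: [2.1, -5.3, -0.6]
opening: 0.0155
gripper_force: 60.0
```

```bash
python3 tq.py
```

```text
21.3 [-2.62100e+00 -5.46100e+00  2.69000e-01  5.90000e-02  6.32000e-01
  1.76997e+02] [0.232 0.421 0.308 0.026 0.062 0.001]
```

Request:
play_rows(
  increments="-0.1 1.9 0 1 1; -0.1 3.2 0 1.7 1; -0.1 3.2 0 1.7 1; -0.1 3.2 0 1.7 1",
)

```text
t: 21.7
tool_pos: [0.4896, 0.331, 0.0149]
orientation: [-0.129, -3.138, 0.003]
force: [1.3, -5.5, 0.2]
opening: 0.0154
gripper_force: 60.0
```

```bash
python3 tq.py; python3 st.py
```

```text
22.0 [-2.70100e+00 -5.98600e+00 -1.89000e-01  4.40000e-02  6.72000e-01
  1.75298e+02] [0.65  0.332 0.611 0.015 0.042 0.001]
t 22.0 pos [0.48961767 0.3310716  0.01497893] ang 175.29936104084632 r 0.10347459312282195 posang 175.69266415788718 Ftool [-1.79 -5.79 -0.42] Tz [-1.209 -0.38   0.017] open 0.015149777622284775 q6 -0.98 ring [0.5941648  0.32247509]
T 0.6242623514784841
```

Torque is about 0.67 N m. I back off into the play, then lift.

Request:
play_rows(
  increments="-0.6 -7.3 0 -4 1; -1.6 -15 0 -8.2 1; -1.6 -15 0 -8.2 1; -1.6 -15 -3 -8.2 1; -1.6 -15 -6 -8.2 1; -1.6 -15 -6 -8.2 1",
)

```text
t: 22.6
tool_pos: [0.4897, 0.3173, 0.0211]
orientation: [0.092, -3.139, 0.0]
force: [2.3, -2.4, -6.7]
opening: 0.0151
gripper_force: 60.0
```

```bash
python3 st.py; python3 - <<'E'
from h import *
robot.read_camera("side");print([(np.round(d["centre"],4),d["conf"]) for d in robot.landmark_of("side","wrench_ring")[:1]])
E
```

```text
t 22.6 pos [0.48970177 0.31727242 0.02109845] ang -176.6572179468802 r 0.10327428265268014 posang -176.6540420125203 Ftool [-2.21 -2.5   6.69] Tz [-0.334  0.164 -0.086] open 0.01509071188990257 q6 -1.14 ring [0.59442322 0.32338908]
T 0.17637916112638255
[(array([0.4879, 0.3129, 0.0621]), 0.69)]
```

Request:
play_rows(
  increments="-0.6 -5.5 0 -3 1; -0.6 -5.5 -2 -3 1; -0.6 -5.5 -4 -3 1; -0.6 -5.5 -6 -3 1; -0.6 -5.5 -6 -3 1",
)

```text
t: 23.2
tool_pos: [0.4908, 0.312, 0.0276]
orientation: [0.174, -3.136, -0.0]
force: [-4.0, -2.0, -3.0]
opening: 0.0153
gripper_force: 60.0
```

```bash
python3 st.py
```

```text
t 23.2 pos [0.49075359 0.31202994 0.02756679] ang -173.65241380190187 r 0.10266685485892457 posang -173.69776519564567 Ftool [ 4.17 -1.51  2.98] Tz [-0.269  0.897 -0.033] open 0.015269381097913284 q6 -1.2 ring [0.59501048 0.32362766]
T 0.1256805979762204
```

Request:
play_rows(
  increments="0.4 0 -3 0 1; 0.4 0 -7 0 1; 0.4 0 -12 0 1; 0.4 0 -20 0 1; 0.4 0 -30 0 1; 0.4 0 -45 0 1; 0.4 0 -45 0 1",
)

```text
t: 23.9
tool_pos: [0.4929, 0.3128, 0.076]
orientation: [-0.174, 3.132, 0.003]
force: [1.1, 0.3, -2.9]
opening: 0.0149
gripper_force: 60.0
```

```bash
python3 st.py; python3 - <<'E'
from h import *
t=robot.read_camera("top");print([(np.round(d["centre"],4),d["conf"]) for d in robot.landmark_of("top","wrench_ring")[:1]])
E
```

```text
t 23.9 pos [0.49291533 0.31281684 0.07601953] ang -173.6278443983409 r 0.10043328631704633 posang -174.00858881484587 Ftool [-1.11  0.21  2.86] Tz [ 0.04   0.205 -0.016] open 0.014930324870859497 q6 -1.2 ring [0.59716593 0.32445912]
T -0.038651385897833804
[]
```

Request:
play_rows(
  increments="15 -7 0 -7 1; 32 -15 0 -14 1; 50 -23 0 -21 1; 68 -31 0 -28 1; 85 -39 0 -35 1; 102 -47 0 -42 1; 115 -53 0 -49 1; 122.9 -56.5 0 -56 1; 122.9 -56.5 15 -59.3 1; 122.9 -56.5 35 -59.3 1; 122.9 -56.5 60 -59.3 1; 122.9 -56.5 80 -59.3 1; 122.9 -56.5 95 -59.3 1; 122.9 -56.5 103 -59.3 1; 122.9 -56.5 107 -59.3 1; 122.9 -56.5 109 -59.3 1; 122.9 -56.5 109 -59.3 1",
)

```text
t: 25.7
tool_pos: [0.3755, 0.2422, -0.0356]
orientation: [-1.703, 2.639, -0.0]
force: [-1.4, -0.9, 0.5]
opening: 0.0156
gripper_force: 60.0
```

```bash
python3 st.py
```

```text
t 25.7 pos [ 0.37550826  0.24220546 -0.0356229 ] ang -114.32234347016622 r 0.23193107453561562 posang -159.53413343577157 Ftool [ 1.39  0.92 -0.51] Tz [-0.005  0.308  0.054] open 0.015573018227953102 q6 -2.26 ring [0.41871339 0.3377948 ]
T -0.043115114710281656
```

Request:
play_rows(
  increments="0 0 0 0 0.5; 0 0 0 0 0.2; 0 0 0 0 0; 0 0 0 0 0; 0 0 -15 0 0; 0 0 -45 0 0; 0 0 -80 0 0; 0 0 -120 0 0; 0 0 -120 0 0; 0 0 -120 0 0",
  force=20,
)

```text
t: 26.7
tool_pos: [0.376, 0.2425, 0.0846]
orientation: [-1.702, 2.637, -0.001]
force: [-0.4, -0.3, -0.3]
opening: 0.0465
gripper_force: 0.0
```

```bash
python3 - <<'E'
from h import *
c=robot.read_camera("side"); s=robot.read_state(); print(s["t"],s["tool_pos"],s["force"],s["opening"])
for q in("wrench_ring","wrench_grip","lens_center","loupe_center","tray_center"): print(q,[(np.round(d["centre"],4),round(d["conf"],2)) for d in robot.landmark_of("side",q)[:1]])
cv2.imwrite("pics/end.png",cv2.resize(c[180:400,200:440],None,fx=2.5,fy=2.5))
E
```

```text
26.75 [0.37487589 0.24191075 0.08305988] [ 0.21596455 -0.58226789 -0.47265819] 0.04648995139824895
wrench_ring [(array([0.417 , 0.3374, 0.0008]), 0.9)]
wrench_grip [(array([0.59  , 0.4979, 0.0105]), 0.71)]
lens_center [(array([0.4729, 0.4534, 0.0304]), 0.76)]
loupe_center [(array([0.3801, 0.4399, 0.0197]), 0.77)]
tray_center [(array([0.5911, 0.5   , 0.0095]), 0.65)]
```

View pics/end.png

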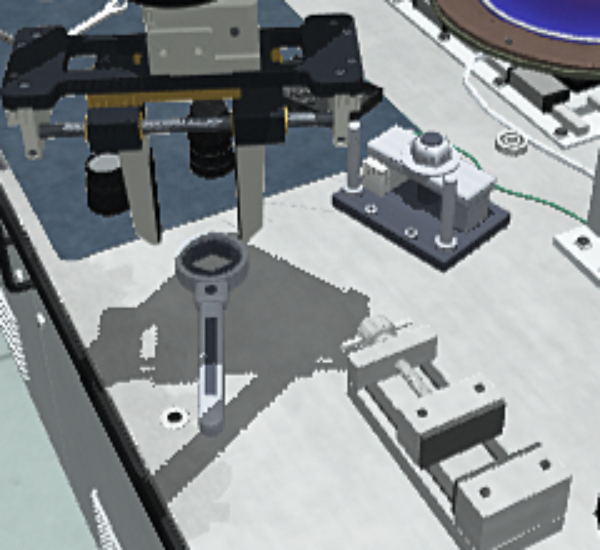

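The wrench lies flat with its ring at about (213,262), well clear of the fixture. The gripper is free above it, and the lens barrel, loupe and tray have not moved. I hand in.

```bash
python3 -c "
from plant import robot
print(robot.close_job())"
```

```text
the job is handed in; nothing more can be done
None
```

I tightened the nut to a measured 0.67 N m or so, laid the wrench flat on the worktop clear of the fixture, and handed the job in at about 27 s; no verdict came back, and I judged tightness from torque alone, as the nut's angle could not be read.

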